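Open the flux pressure pot and park its cap in the drip dish

ROBOT

A 6-joint arm with a two-finger parallel gripper is mounted at the origin on a cart in front of the work surface, level with it; the furniture and walls round the work are solid. World frame = base frame: x ahead of the robot, y to its left, z up, the work surface at z = 0. Lengths are in m, angles in rad, forces in N, time in s.
With the tool pointing down it reaches from about 0.325 to 0.75 m from the base axis. Payload 7.6 kg.
Tool frame: the origin (TCP) lies between the finger pads; the fingertips stand 14 mm ahead of it and the grasp point (between the pads) lies 5 mm behind it; y points along the fingers, x is the direction in which the jaws open and shut, and the axes are right-handed (so a half turn about y gives the same grasp; the last joint's range is limited). The gripper opens to 85 mm and grips with 20 to 120 N. Pads are 22 mm wide; open, the fingers measure 114 mm over their backs; the gripper's body (76 mm by 85 mm) begins 54 mm behind the grasp point. The pads swing forward as they close: fully open they stand 13 mm farther back than shut.
Start: joints at [1.137, 0.052, 1.401, -0, 1.689, -0.07], TCP at [0.187, 0.491, 0.245] pointing down, gripper open.
Joint ranges: [-2.9, 2.9], [-0.91, 2.17], [0.12, 2.37], [-1.06, 4.2], [0.26, 2.73], [-2.93, 2.93]. Speed limits (rad/s): [2.57, 2.57, 3.01, 3.14, 3.14, 3.14].

INTERFACE

Orientations are given as a unit quaternion [x, y, z, w].
In Python, from station import bot, eyes, sign_off gives the robot as it stands.
- The arm moves only by the shell command python3 -m handwheel 'ROWS' [FORCE]. ROWS is JSON, a list of rows, each an object with "rotation": the turn, a rotation vector about the tool's x, y, z in degrees, a list of three; "translation": the shift along the tool's x, y, z in m, a list of three; "jaw": the opening in per cent of the stroke, from 0 (shut) to 100 (fully open). A call has 1 to 12 rows; each row is the pose to reach, as a shift and turn from the pose commanded when the call began, along the tool's axes at that moment; what a row does not reach only later rows make up. A row lasts 1/12 s, in which the tool goes at most 41.7 mm and 7.16 degrees, less where a joint would pass 70% of its speed; a pose out of reach is approached as far as the arm can. A call with a gripper value outside its range is refused whole. The fingers move at their own pace and stop on an object; FORCE is the grip in N (left out, the last holds). Time passes only in rows, so rows that repeat a pose let the fingers close. It gives the time, the measured TCP pose, the force and the opening at its end, in the units of the state.
- bot.get_obs(): the state, without advancing time (a new reading comes with each control period).
- eyes.camera(name): name is "scene" or "top" or "wrist"; returns the picture (480x640x3 uint8, red, green, blue); there is no depth.
- eyes.get_calibration(name): a dict with "fovy" (degrees; the focal length in pixels is half the picture's height over the tangent of half this angle, whatever the lens; pixels are square), "cx", "cy" (the principal point, pixels), "k1" (the pictures are not rectified: a ray, as slopes to the right and down, at radius r is drawn at 1 + k1 r^2 times it, then the intrinsics apply), "T" (4x4, takes a point from camera to world coordinates); the wrist camera has in their place "hand_eye" (4x4, takes a point from camera to tool coordinates, whose origin is the TCP and whose axes are the tool frame's). Camera axes: x right, y down, z forward; pixel columns grow to the right and rows downward; lengths in m; the calibration is good to about 2 mm. A picture is of the moment at which its call begins: read the wrist's pose just before it. get_calibration takes no time and is no camera call.
- sign_off(): hands the job in, once; it reports no verdict.
The state is a dict: "time_s": time; "joint_pos": joint angles; "qvel": joint speeds; "joint_efforts": joint torques, N m; "tcp_pos": TCP position; "tool_rot": TCP orientation; "force": force on the tool from outside, world axes, zero at the start; "wrist_torque": the same for the moment, N m; "width": opening from 0.0 (shut) to 1.0 (fully open).
Only numpy, scipy, OpenCV 4.12 (cv2) and the standard library are available. Lean on these libraries where they do the work, as an engineer would, in place of code of your own. Each camera call takes 0.05 s, during which the arm holds its last target.

TASK

The flux pot has to be refilled: release its red pressure cap by turning it counter-clockwise to the first stop, pressing it down there and turning it past the stop until it springs up. Feel your way without forcing it, then lift the cap off and set it gently down, wing upwards, in the middle of the round metal drip dish. Let go of it, and leave everything else on the bench where it is.

Things in the scene. Friction and masses are not known exactly. Their poses are not given: they have to be found in the camera images.
- pot: grey round pressure pot, 112 mm across, bolted down, with a gauge on its +x side and a brass fitting on its +y and -y sides (up to 80 mm from the axis, under 60 mm high). Origin: centre of the underside, on the bench; z up. Its shoulder is 88 mm high; from it rises the neck that carries the cap. Pot axis and cap axis are the same while the cap is on.
- pot_rim (a point): centre of the neck's rim, 112 mm above the bench. A bayonet ring, 58 mm across, sits round the neck, hidden under the cap; its angle about the axis differs each time and is not given: the stops must be found by feel. A force of more than 40 N between cap and pot (or ring) counts as forcing it.
- cap: loose red round pressure cap, 68 mm across, 51 mm high over all, about 160 g. Origin: centre of its lower edge; z up. Body up to 24 mm above the origin; on top a straight grip wing, 60 mm long (along x), 14 mm thick (along y), from 24 to 51 mm above the origin, white pointer on its +x end. Locked on the pot its origin is 12 mm below the neck's rim, 100 mm over the bench.
- cap_wing (a point): middle of the cap's wing, on the axis, 39 mm above the cap's origin; axes as the cap's. Counter-clockwise is seen from above (positive about z). First turn: an unknown 15 to 44 degrees from the start to a hard first stop, with 0.05 to 0.2 N m of friction on the way; 0.5 N m against the stop is about 30 N at the lugs. Before the stop the cap goes down only 1.5 mm, onto a hard ledge.
- cap_lugs (a point): on the cap's axis, 4 mm above its origin, level with the three lugs inside the skirt. Within 5 degrees of the first stop the cap can be pressed down on a spring (8 N at first, 12 N at the bottom): 4 mm clears the stop, at 7 mm it bottoms.
- cap_top (a point): centre of the cap's lid, 24 mm above its origin, at the foot of the wing. Held 4 to 7 mm down, the cap turns on counter-clockwise by about 31 degrees to a second hard stop. There, let up, the spring lifts it to 5 mm above the locked height; it can then be drawn straight up and is free after 20 mm.
- dish: round shallow steel drip dish, 136 mm across, fixed to the bench. Origin: centre of the underside. Flat floor 3 mm above the bench, 120 mm across, rim 10 mm high. The cap's origin stands 3 mm above the bench when it lies in it upright.
- flux_jar: brown jar with white lid, 44 mm across, 47 mm high, a bystander. Origin: centre of the underside
- tape_roll: roll of amber tape lying flat, 60 mm across, 12 mm high, a bystander. Origin: centre of the underside
- carton: small brown carton, 50x50x42 mm, a bystander. Origin: centre of the underside
- tinner: small round white tin with a red spot on its lid, 38 mm across, 19 mm high, a bystander. Origin: centre of the underside
- flush_cutter: red-handled cutter lying flat, 45x128x12 mm, a bystander
- connector_6: white six-way connector with wire tails, 70x27x12 mm, a bystander
- hanging_lead (a point): the nearest point to the robot of the black hot-air lead and handle that hang from the shelf over the bench, solid and fixed: they reach down to 0.34 m here and lie 0.66 m and more ahead of the robot, between y = -0.18 and 0. Keep the arm and gripper clear of them when crossing the bench.

How it is judged:
On the way, in this order (a step that is already met when the one before it is completed fails the run):
1. the cap, at its first stop, is pressed down so far (3.5 mm below its locked height) that it clears the stop (z of cap in the frame of pot below 0.0965 m and horizontal distance between cap and pot below 0.004 m), for 0.1 s.
2. the cap, turned past the stop, has sprung up on the neck (3 mm or more above its locked height) (z of cap in the frame of pot above 0.103 m and horizontal distance between cap and pot below 0.006 m), for 0.1 s.
At the end, for the whole second after the job is handed in: The cap stands released and at rest, wing upwards (tilt under 0.08 rad), flat on the dish's floor, its axis within 22 mm of the dish's centre (horizontal distance between cap and dish below 0.022 m and z of cap in the frame of dish below 0.006 m and angle between cap's own z axis and vertical below 0.08 rad and linear speed of cap below 0.02 m/s and contact force between cap and the arm below 0.1 N and contact force between cap and the fingers below 0.1 N); the robot touches nothing.
It fails at once if the cap is forced: more than 40 N between cap and pot (contact force between cap and pot above 40 N).
It fails at once if the cap is driven into the dish with more than 70 N (contact force between cap and dish above 70 N).
It fails at once if the cap is dropped: it falls faster than 0.4 m/s (some 8 mm of fall) out of the fingers, less than 70 mm above the bench (contact force between cap and the fingers below 0.1 N and linear speed of cap above 0.4 m/s and height (world z) of cap below 0.07 m).
It fails at once if a bystander is moved by more than 15 mm (distance of any of flux_jar, tape_roll, carton, tinner, flush_cutter, connector_6 from where it was at the start of the episode above 0.015 m).
It also fails if it takes over 72 s, if anything falls off the work surface, if the arm or the gripper's body presses on something with over 40 N, if the wrist force passes 120 N, or if a joint passes its speed limit or range.

## Working session

There is one attempt and no reset: what is moved stays moved. The work goes in short steps, Python scripts to look and compute and a shell command to move; the robot and the scene stay as the last step left them, time stands still between calls to the robot, and variables do not carry over. Pictures are saved under pics/ and viewed, and the job is handed in when it is done.

```bash
ls; mkdir -p pics; python3 - <<'E'
from station import bot,eyes
import cv2,json
o=bot.get_obs();print(o)
for n in("scene","top","wrist"):
    print(n,eyes.get_calibration(n))
    cv2.imwrite(f"pics/{n}0.png",eyes.camera(n)[:,:,::-1])
E
```

```text
pics
{'time_s': 0.0, 'joint_pos': array([ 1.13671240e+00,  5.28623003e-02,  1.40170787e+00,  1.23391288e-05,
        1.68861499e+00, -7.02524873e-02]), 'qvel': array([ 9.17593459e-05,  5.38907831e-04,  5.06215622e-05, -3.43207984e-04,
       -3.07787338e-04,  1.20518985e-03]), 'joint_efforts': array([ 2.36889036e-04, -3.81663179e+01, -3.60184658e+01, -5.32807803e-05,
        6.29081434e-03,  4.11388257e-08]), 'tcp_pos': array([0.18666106, 0.49040096, 0.24446756]), 'tool_rot': array([ 0.58248846,  0.40080567, -0.40177982, -0.58192352]), 'force': array([ 0.19631391, -0.9825472 , -0.93722724]), 'wrist_torque': array([-0.01561169, -0.00873973, -0.00840167]), 'width': 1.0002793055143293}
scene {'fovy': 44.828939366072575, 'cx': 326.65312098354013, 'cy': 242.51450664470607, 'k1': -0.012427103577482558, 'T': array([[ 0.48282904, -0.64541161,  0.59187834, -0.29319263],
       [-0.87570014, -0.35195553,  0.33057007, -0.44267971],
       [-0.00503891, -0.67791677, -0.73512139,  1.315949  ],
       [ 0.        ,  0.        ,  0.        ,  1.        ]])}
top {'fovy': 44.331936380415655, 'cx': 32
[... 186 characters left out ...]
  2.80579817e-02, -1.22728406e-03,
         1.18491007e-02],
       [-4.53679208e-03, -2.04446306e-01, -9.78867267e-01,
         1.95966204e+00],
       [ 0.00000000e+00,  0.00000000e+00,  0.00000000e+00,
         1.00000000e+00]])}
wrist {'fovy': 69.21769338010029, 'cx': 325.10338881666024, 'cy': 242.94767895049162, 'k1': -0.06333199821092919, 'hand_eye': array([[ 9.99999672e-01,  2.83627411e-04,  7.58750495e-04,
         1.37938063e-03],
       [-6.27801044e-04, -3.20540155e-01,  9.47234720e-01,
        -1.28174863e-01],
       [ 5.11871732e-04, -9.47234886e-01, -3.20539872e-01,
         8.25370777e-02],
       [ 0.00000000e+00,  0.00000000e+00,  0.00000000e+00,
         1.00000000e+00]])}
```

View pics/scene0.png

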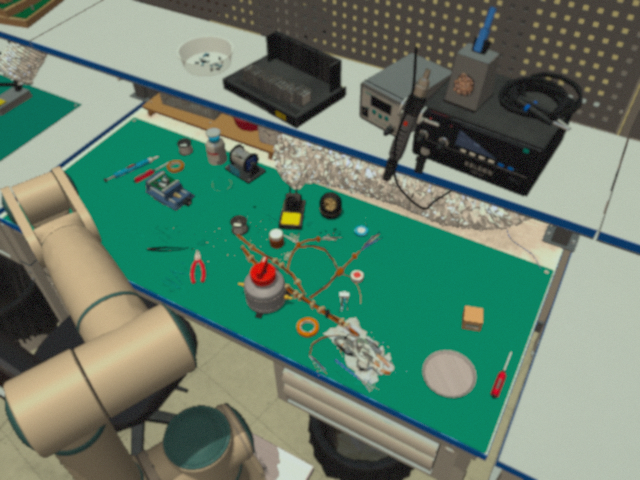

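View pics/top0.png

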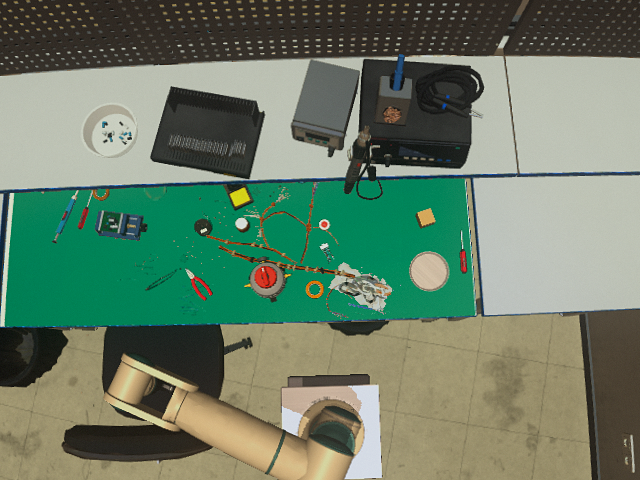

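View pics/wrist0.png

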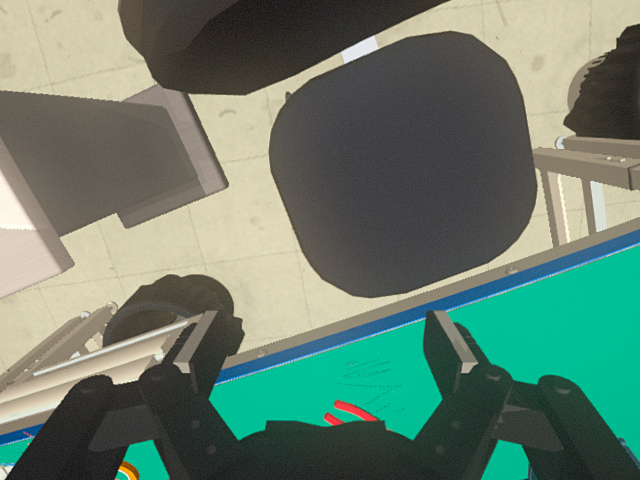

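```bash
cat > h.py <<'E'
import numpy as np,cv2
from station import bot,eyes
from scipy.spatial.transform import Rotation as R
def K(c): 
    f=240/np.tan(np.radians(c["fovy"])/2); return np.array([[f,0,c["cx"]],[0,f,c["cy"]],[0,0,1]])
def camT(n,o=None):
    c=eyes.get_calibration(n)
    if n!="wrist": return c,np.array(c["T"])
    o=o or bot.get_obs(); T=np.eye(4);T[:3,:3]=R.from_quat(o["tool_rot"]).as_matrix();T[:3,3]=o["tcp_pos"]
    return c,T@np.array(c["hand_eye"])
def ray(n,uv,o=None):
    c,T=camT(n,o); p=cv2.undistortPoints(np.array(uv,float).reshape(-1,1,2),K(c),np.array([c["k1"],0,0,0.]))[:,0]
    d=np.c_[p,np.ones(len(p))]@T[:3,:3].T
    return T[:3,3],d
def plane(n,uv,z,o=None):
    t,d=ray(n,uv,o); return t+d*((z-t[2])/d[:,2])[:,None]
def proj(n,P,o=None):
    c,T=camT(n,o); Q=(np.atleast_2d(P)-T[:3,3])@T[:3,:3]
    return cv2.projectPoints(Q,np.zeros(3),np.zeros(3),K(c),np.array([c["k1"],0,0,0.]))[0][:,0]
def tri(a,ua,b,ub):
    p,d=ray(a,[ua]);q,e=ray(b,[ub]);d=d[0];e=e[0]
    s=np.linalg.lstsq(np.c_[d,-e],q-p,rcond=None)[0];A=p+s[0]*d;B=q+s[1]*e
    return (A+B)/2,np.linalg.norm(A-B)
E
python3 - <<'E'
from h import *
for n,c,d in(("top",(266,279),(429,271)),("scene",(264,280),(449,373))):
    im=cv2.imread(f"pics/{n}0.png")
    for k,(u,v) in(("pot",c),("dish",d)):
        cv2.imwrite(f"pics/{n}_{k}.png",cv2.resize(im[v-40:v+40,u-40:u+40],None,fx=7,fy=7,interpolation=2))
    hsv=cv2.cvtColor(im,cv2.COLOR_BGR2HSV)
    m=((hsv[...,0]<8)|(hsv[...,0]>172))&(hsv[...,1]>150)&(hsv[...,2]>70)
    nn,l,s,ce=cv2.connectedComponentsWithStats(m.astype(np.uint8))
    for i in range(1,nn):
        if s[i,4]>40: print(n,s[i],ce[i])
E
cd pics; python3 -c "
import cv2,numpy as np
cv2.imwrite('z.png',cv2.resize(np.vstack([np.hstack([cv2.imread('top_pot.png'),cv2.imread('scene_pot.png')]),np.hstack([cv2.imread('top_dish.png'),cv2.imread('scene_dish.png')])]),(600,600)))"
```

```text
top [ 78 209  10  20  78] [ 83.19230769 218.05128205]
top [460 251   7  21  98] [462.98979592 261.20408163]
top [255 266  22  22 362] [265.24309392 276.66298343]
top [191 276  21  24 160] [200.26875 286.9125 ]
scene [235 119  22  12 147] [245.30612245 125.11564626]
scene [135 171  18  11  65] [143.70769231 175.8       ]
scene [250 257  26  29 491] [262.6293279  273.26069246]
scene [191 260  14  23 130] [197.44615385 270.60769231]
scene [492 372  13  24 130] [498.2        383.72307692]
```

View pics/z.png

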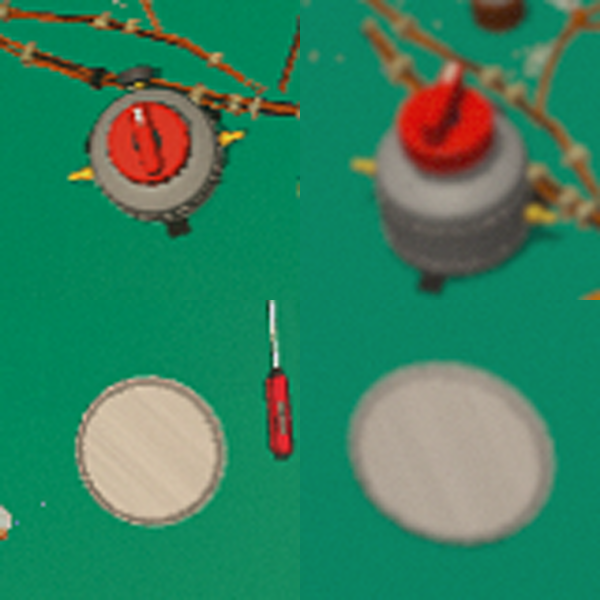

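```bash
python3 - <<'E'
from h import *
for n,d in(("top",(429,271)),("scene",(449,373))):
    im=cv2.imread(f"pics/{n}0.png");hsv=cv2.cvtColor(im,cv2.COLOR_BGR2HSV)
    m=(((hsv[...,0]<8)|(hsv[...,0]>172))&(hsv[...,1]>130)&(hsv[...,2]>50)).astype(np.uint8)
    nn,l,s,ce=cv2.connectedComponentsWithStats(m)
    c0=[i for i in range(1,nn) if s[i,4]>300][0]
    uv=np.argwhere(l==c0)[:,::-1].astype(float)
    ct=cv2.findContours((l==c0).astype(np.uint8),0,1)[0][0]
    for z in(.112,.124): 
        p=plane(n,ct[:,0],z)[:,:2]; (x,y),r=cv2.minEnclosingCircle(p.astype(np.float32)); print(n,"cap",z,x,y,r, "centroid",plane(n,[uv.mean(0)],z))
    g=(abs(hsv[...,0].astype(int)-78)<12)&(hsv[...,1]>120)
    m=(~g).astype(np.uint8); nn,l,s,ce=cv2.connectedComponentsWithStats(m); i=l[d[1],d[0]]; print(s[i],ce[i])
    ct=cv2.findContours((l==i).astype(np.uint8),0,1)[0][0][:,0]
    for z in(0.003,.01):
        p=plane(n,ct,z)[:,:2].astype(np.float32); e=cv2.fitEllipse(p); print(n,"dish",z,e,cv2.minEnclosingCircle(p))
print("wingdir",plane("top",[(262.8,268.9),(267.3,286.5)],.14))
o=bot.get_obs();print(R.from_quat(o["tool_rot"]).as_matrix())
E
```

```text
top cap 0.112 0.49386683106422424 0.1920502483844757 0.03629710525274277 centroid [[0.49384974 0.19215175 0.112     ]]
top cap 0.124 0.49212926626205444 0.1908799111843109 0.036062076687812805 centroid [[0.49211224 0.19098074 0.124     ]]
[ 409  251   41   41 1280] [428.6953125 270.80625  ]
top dish 0.003 ((0.5142853856086731, -0.34777700901031494), (0.13422058522701263, 0.1344635933637619), 178.72618103027344) ((0.5140549540519714, -0.34813639521598816), 0.06917907297611237)
top dish 0.01 ((0.5132551789283752, -0.34649041295051575), (0.13374042510986328, 0.1339825540781021), 178.72625732421875) ((0.5130256414413452, -0.3468485474586487), 0.0689319595694542)
scene cap 0.112 0.5028184056282043 0.19931751489639282 0.05006268993020058 centroid [[0.49549914 0.19515106 0.112     ]]
scene cap 0.124 0.4948843717575073 0.1929185688495636 0.049564652144908905 centroid [[0.48763809 0.18879367 0.124     ]]
[ 422  349   55   50 2119] [449.04483247 373.32090609]
scene dish 0.003 ((0.5187187790870667, -0.34275537729263306), (0.13689881563186646, 0.13893917202949524), 98.0169906616211) ((0.5187470316886902, -0.3426153063774109), 0.07095017284154892)
scene dish 0.01 ((0.5143900513648987, -0.3432881236076355), (0.1361689418554306, 0.13819842040538788), 98.01702117919922) ((0.5144181847572327, -0.343148797750473), 0.0705723762512207)
wingdir [[0.51483059 0.19669057 0.14      ]
 [0.45905999 0.18315503 0.14      ]]
[[ 3.55807445e-01 -5.02807697e-04 -9.34559152e-01]
 [ 9.34558551e-01 -1.06390110e-03  3.55807789e-01]
 [-1.17318140e-03 -9.99999308e-01  9.13593016e-05]]
```

```bash
python3 -m handwheel '[{"rotation":[0,145.5,0],"translation":[-0.171,-0.016,-0.391],"jaw":50},{"rotation":[0,145.5,0],"translation":[-0.171,-0.016,-0.391],"jaw":50},{"rotation":[0,145.5,0],"translation":[-0.171,-0.016,-0.391],"jaw":50},{"rotation":[0,145.5,0],"translation":[-0.171,-0.016,-0.391],"jaw":50},{"rotation":[0,145.5,0],"translation":[-0.171,-0.016,-0.391],"jaw":50},{"rotation":[0,145.5,0],"translation":[-0.171,-0.016,-0.391],"jaw":50},{"rotation":[0,145.5,0],"translation":[-0.171,-0.016,-0.391],"jaw":50},{"rotation":[0,145.5,0],"translation":[-0.171,-0.016,-0.391],"jaw":50},{"rotation":[0,145.5,0],"translation":[-0.171,-0.016,-0.391],"jaw":50},{"rotation":[0,145.5,0],"translation":[-0.171,-0.016,-0.391],"jaw":50},{"rotation":[0,145.5,0],"translation":[-0.171,-0.016,-0.391],"jaw":50},{"rotation":[0,145.5,0],"translation":[-0.171,-0.016,-0.391],"jaw":50}]' 60
python3 - <<'E'
from h import *
o=bot.get_obs();r=R.from_quat(o["tool_rot"]).as_matrix();print(np.degrees(np.arctan2(r[1,0],r[0,0])),np.degrees(o["joint_pos"]))
print(r.T@(np.array([.492,.191,.26])-o["tcp_pos"]))
E
```

```text
time_s: 1.15
tcp_pos: [0.4931, 0.189, 0.2606]
tool_rot: [0.699, -0.107, 0.107, -0.699]
force: [-0.5, 0.0, 0.3]
width: 0.499
-17.403096314639065 [ 1.69794339e+01  3.34912805e+00  7.81529542e+01 -2.92085510e-02
  9.85565427e+01  3.43781833e+01]
[-0.00167454  0.00059128  0.00155723]
```

```bash
python3 -m handwheel '[{"rotation":[0,59,0],"translation":[0,0,0],"jaw":50},{"rotation":[0,59,0],"translation":[0,0,0],"jaw":50},{"rotation":[0,59,0],"translation":[0,0,0],"jaw":50},{"rotation":[0,59,0],"translation":[0,0,0],"jaw":50},{"rotation":[0,59,0],"translation":[0,0,0],"jaw":50},{"rotation":[0,59,0],"translation":[0,0,0],"jaw":50},{"rotation":[0,59,0],"translation":[0,0,0],"jaw":50},{"rotation":[0,59,0],"translation":[0,0,0],"jaw":50},{"rotation":[0,59,0],"translation":[0,0,0],"jaw":50},{"rotation":[0,59,0],"translation":[0,0,0],"jaw":50},{"rotation":[0,59,0],"translation":[0,0,0],"jaw":50}]'
python3 - <<'E'
from h import *
o=bot.get_obs();r=R.from_quat(o["tool_rot"]).as_matrix();print(np.degrees(np.arctan2(r[1,0],r[0,0])),o["tcp_pos"],o["qvel"].max())
cv2.imwrite("pics/w1.png",eyes.camera("wrist")[:,:,::-1])
print(proj("wrist",[[.492,.191,.124],[.492,.191,.151]],o))
E
```

```text
time_s: 2.07
tcp_pos: [0.4913, 0.1917, 0.261]
tool_rot: [0.558, -0.434, 0.434, -0.558]
force: [-0.1, -0.7, 0.0]
width: 0.502
-75.70604117368673 [0.49127784 0.19169386 0.26103993] 0.0005063098964238655
[[327.70258125 234.70458639]
 [327.91970751 245.87577661]]
```

View pics/w1.png

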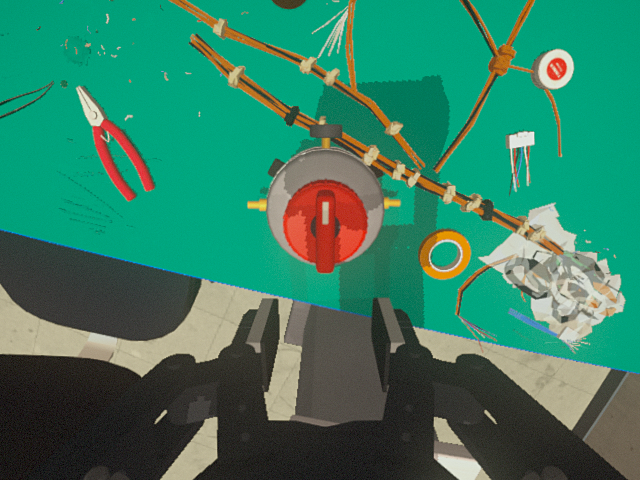

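```bash
python3 - <<'E'
import cv2
im=cv2.imread("pics/w1.png")[130:290,245:405]
cv2.imwrite("pics/w1z.png",cv2.resize(im,(600,600),interpolation=0))
E
```

```text
(no output)
```

View pics/w1z.png

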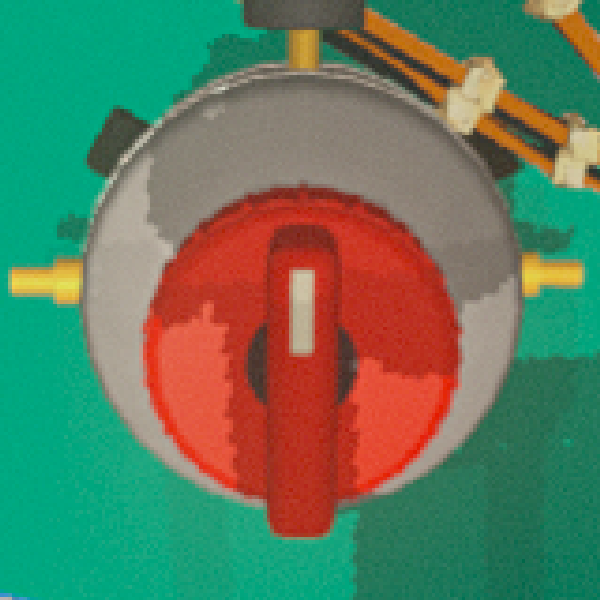

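```bash
python3 - <<'E'
from h import *
o=bot.get_obs();f=lambda x,y:(245+x/3.75-.37,130+y/3.75-.37)
a=plane("wrist",[f(302,248),f(301,537),f(267,400),f(336,400)],.151,o);print(a,np.linalg.norm(a[0]-a[1]),np.linalg.norm(a[2]-a[3]),(a[0]+a[1])/2,np.degrees(np.arctan2(*(a[0]-a[1])[[1,0]])))
b=plane("wrist",[f(145,350),f(460,350),f(302,187)],.124,o);print(b,(b[0]+b[1])/2,np.linalg.norm(b[0]-b[1]))
# fittings on pot, mid height
print(plane("wrist",[f(10,281),f(583,275)],.045,o))
E
```

```text
[[0.52714854 0.20205812 0.151     ]
 [0.47083681 0.18788096 0.151     ]
 [0.49693373 0.2012683  0.151     ]
 [0.50021237 0.18844959 0.151     ]] 0.058068949772226756 0.013231356253707166 [0.49899268 0.19496954 0.151     ] 14.131219929866509
[[0.49275814 0.22749586 0.124     ]
 [0.50922272 0.16311051 0.124     ]
 [0.53414904 0.20387597 0.124     ]] [0.50099043 0.19530318 0.124     ] 0.06645716958134684
[[0.47891649 0.27118599 0.045     ]
 [0.51876045 0.12194136 0.045     ]]
```

```bash
python3 -m handwheel '[{"rotation":[0,-70,0],"translation":[0,0,0],"jaw":50},{"rotation":[0,-70,0],"translation":[0,0,0],"jaw":50},{"rotation":[0,-70,0],"translation":[0,0,0],"jaw":50},{"rotation":[0,-70,0],"translation":[0,0,0],"jaw":50},{"rotation":[0,-70,0],"translation":[0,0,0],"jaw":50},{"rotation":[0,-70,0],"translation":[0,0,0],"jaw":50},{"rotation":[0,-70,0],"translation":[0,0,0],"jaw":50},{"rotation":[0,-70,0],"translation":[0,0,0],"jaw":50},{"rotation":[0,-70,0],"translation":[0,0,0],"jaw":50},{"rotation":[0,-70,0],"translation":[0,0,0],"jaw":50},{"rotation":[0,-70,0],"translation":[0,0,0],"jaw":50},{"rotation":[0,-70,0],"translation":[0,0,0],"jaw":50}]'
python3 - <<'E'
from h import *
o=bot.get_obs();r=R.from_quat(o["tool_rot"]).as_matrix();print(np.degrees(np.arctan2(r[1,0],r[0,0])),o["tcp_pos"],o["tool_rot"],abs(o["qvel"]).max())
im=eyes.camera("wrist")[:,:,::-1]
cv2.imwrite("pics/w2.png",im)
cv2.imwrite("pics/w2z.png",cv2.resize(im[130:290,245:405],(600,600),interpolation=0))
E
```

```text
time_s: 3.12
tcp_pos: [0.4913, 0.1917, 0.2612]
tool_rot: [-0.706, 0.037, -0.036, 0.706]
force: [-0.0, 0.4, 0.4]
width: 0.501
-5.920792762502609 [0.49132626 0.19171372 0.26122838] [-0.70615177  0.03656029 -0.03647773  0.70617448] 0.020807884304593776
```

View pics/w2z.png

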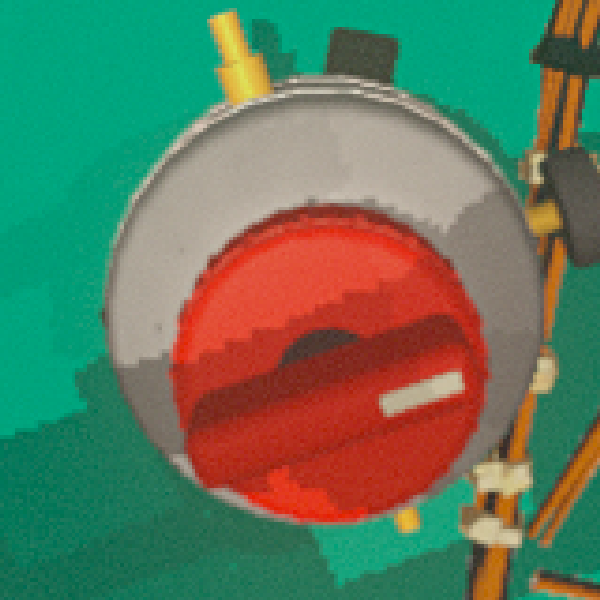

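```bash
python3 - <<'E'
from h import *
from scipy.optimize import least_squares
o=bot.get_obs(); o1=dict(o); o1["tool_rot"]=np.array([.558,-.434,.434,-.558]); o1["tcp_pos"]=np.array([.49128,.19169,.26104])
ang=np.radians(-75.706); X=np.array([np.cos(ang),np.sin(ang),0]);Y=np.array([0,0,-1.]);o1["tool_rot"]=R.from_matrix(np.c_[X,Y,np.cross(X,Y)]).as_quat()
for f,oo,cut in(("w1",o1,[(312,340)]),("w2",o,[])):
    hsv=cv2.cvtColor(cv2.imread(f"pics/{f}.png"),cv2.COLOR_BGR2HSV)
    m=(((hsv[...,0]<8)|(hsv[...,0]>172))&(hsv[...,1]>150)&(hsv[...,2]>60)).astype(np.uint8)
    m[:,:240]=0;m[:,400:]=0
    nn,l,s,ce=cv2.connectedComponentsWithStats(m);i=1+s[1:,4].argmax();print(s[i])
    ct=cv2.findContours((l==i).astype(np.uint8),0,1)[0][0][:,0].astype(float)
    vc=s[i,1]+s[i,3]*.55
    ct=ct[ct[:,1]>228]
    for a,b in cut: ct=ct[(ct[:,0]<a)|(ct[:,0]>b)]
    if f=="w2": ct=ct[(ct[:,0]>305)|(ct[:,1]<235)]
    p=plane("wrist",ct,.124,oo)[:,:2]
    q=least_squares(lambda q:np.hypot(p[:,0]-q[0],p[:,1]-q[1])-q[2],[.495,.193,.034],loss="soft_l1",f_scale=.0005)
    print(f,q.x,abs(q.fun).mean(),len(p))
E
```

```text
[ 283  180   85   93 5404]
w1 [0.50033553 0.19371965 0.03291759] 0.00020840345836341446 80
[ 290  185   85   84 5334]
w2 [0.49796896 0.19647281 0.03309593] 0.00022812716419256878 91
```

```bash
python3 -m handwheel '[{"rotation":[0,69.9,0],"translation":[0.0053,0.06,0.0019],"jaw":50},{"rotation":[0,69.9,0],"translation":[0.0053,0.06,0.0019],"jaw":50},{"rotation":[0,69.9,0],"translation":[0.0053,0.06,0.0019],"jaw":50},{"rotation":[0,69.9,0],"translation":[0.0053,0.06,0.0019],"jaw":50},{"rotation":[0,69.9,0],"translation":[0.0053,0.06,0.0019],"jaw":50},{"rotation":[0,69.9,0],"translation":[0.0053,0.06,0.0019],"jaw":50},{"rotation":[0,69.9,0],"translation":[0.0053,0.06,0.0019],"jaw":50},{"rotation":[0,69.9,0],"translation":[0.0053,0.06,0.0019],"jaw":50},{"rotation":[0,69.9,0],"translation":[0.0053,0.06,0.0019],"jaw":50},{"rotation":[0,69.9,0],"translation":[0.0053,0.06,0.0019],"jaw":50},{"rotation":[0,69.9,0],"translation":[0.0053,0.06,0.0019],"jaw":50},{"rotation":[0,69.9,0],"translation":[0.0053,0.06,0.0019],"jaw":50}]'
python3 - <<'E'
from h import *
o=bot.get_obs();r=R.from_quat(o["tool_rot"]).as_matrix();print(np.degrees(np.arctan2(r[1,0],r[0,0])),o["tcp_pos"],r[2])
im=eyes.camera("wrist")[:,:,::-1]
cv2.imwrite("pics/w3.png",im)
E
```

```text
time_s: 4.17
tcp_pos: [0.4968, 0.1931, 0.2013]
tool_rot: [-0.559, 0.433, -0.433, 0.559]
force: [-0.1, 0.6, -0.3]
width: 0.502
-75.59247532254763 [0.49682224 0.19309112 0.20128934] [-2.73234391e-05 -9.99999999e-01  2.14099807e-05]
```

View pics/w3.png

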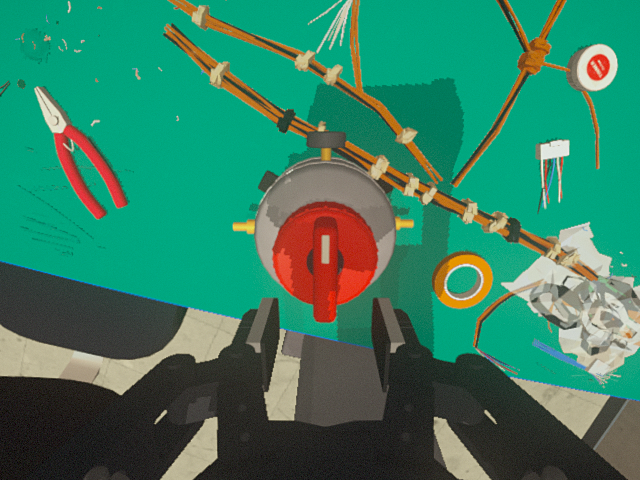

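```bash
python3 -m handwheel '[{"rotation":[0,0,0],"translation":[0,0.03,0],"jaw":40},{"rotation":[0,0,0],"translation":[0,0.045,0],"jaw":40},{"rotation":[0,0,0],"translation":[0,0.053,0],"jaw":40},{"rotation":[0,0,0],"translation":[0,0.059,0],"jaw":40},{"rotation":[0,0,0],"translation":[0,0.059,0],"jaw":40},{"rotation":[0,0,0],"translation":[0,0.059,0],"jaw":30},{"rotation":[0,0,0],"translation":[0,0.059,0],"jaw":30}]' 30
cat > st.py <<'E'
from h import *
o=bot.get_obs();r=R.from_quat(o["tool_rot"]).as_matrix()
print("t %.2f head %.2f"%(o["time_s"],np.degrees(np.arctan2(r[1,0],r[0,0]))),"tcp",o["tcp_pos"].round(4),"F",o["force"].round(2),"Ftool",(r.T@o["force"]).round(2),"Tq",o["wrist_torque"].round(3),"w",round(o["width"],3))
E
python3 st.py
```

```text
time_s: 4.8
tcp_pos: [0.4974, 0.1933, 0.1436]
tool_rot: [-0.558, 0.433, -0.434, 0.559]
force: [0.0, 0.4, 1.0]
width: 0.304
t 4.80 head -75.67 tcp [0.4974 0.1933 0.1436] F [0.04 0.44 0.98] Ftool [-0.41 -0.98  0.15] Tq [0.012 0.015 0.023] w 0.304
```

```bash
python3 -m handwheel '[{"rotation":[0,0,0],"translation":[0,0,0],"jaw":18},{"rotation":[0,0,0],"translation":[0,0,0],"jaw":14},{"rotation":[0,0,0],"translation":[0,0,0],"jaw":10},{"rotation":[0,0,0],"translation":[0,0,0],"jaw":5},{"rotation":[0,0,0],"translation":[0,0,0],"jaw":5}]' 30
python3 st.py
```

```text
time_s: 5.22
tcp_pos: [0.4973, 0.1932, 0.1435]
tool_rot: [-0.558, 0.433, -0.434, 0.559]
force: [-0.7, -0.3, 4.8]
width: 0.154
t 5.22 head -75.69 tcp [0.4973 0.1932 0.1435] F [-0.69 -0.31  4.84] Ftool [ 0.13 -4.84 -0.74] Tq [-0.119  0.125  0.007] w 0.154
```

```bash
python3 -m handwheel '[{"rotation":[0,-1.5,0],"translation":[0,0,0],"jaw":5},{"rotation":[0,-3,0],"translation":[0,-0.0005,0],"jaw":5},{"rotation":[0,-4.5,0],"translation":[0,-0.0005,0],"jaw":5},{"rotation":[0,-6,0],"translation":[0,-0.0005,0],"jaw":5}]'
python3 st.py
```

```text
time_s: 5.55
tcp_pos: [0.4973, 0.1932, 0.1435]
tool_rot: [-0.58, 0.403, -0.404, 0.581]
force: [0.3, -0.2, 4.4]
width: 0.152
t 5.55 head -69.63 tcp [0.4973 0.1932 0.1435] F [ 0.29 -0.15  4.36] Ftool [ 0.25 -4.36  0.23] Tq [-0.012 -0.014 -0.156] w 0.152
```

```bash
python3 -m handwheel '[{"rotation":[0,-1.5,0],"translation":[0,0,0],"jaw":5},{"rotation":[0,-3,0],"translation":[0,-0.0005,0],"jaw":5},{"rotation":[0,-4.5,0],"translation":[0,-0.0005,0],"jaw":5},{"rotation":[0,-6,0],"translation":[0,-0.0005,0],"jaw":5}]' 20
python3 st.py
python3 -m handwheel '[{"rotation":[0,-1,0],"translation":[0,0,0],"jaw":5},{"rotation":[0,-2,0],"translation":[0,0,0],"jaw":5}]' 20
python3 st.py
```

```text
time_s: 5.88
tcp_pos: [0.4971, 0.1931, 0.1436]
tool_rot: [-0.601, 0.373, -0.373, 0.601]
force: [-0.1, -0.5, 2.4]
width: 0.155
t 5.88 head -63.63 tcp [0.4971 0.1931 0.1436] F [-0.09 -0.53  2.4 ] Ftool [ 0.43 -2.4  -0.32] Tq [-0.031 -0.162 -0.146] w 0.155
time_s: 6.05
tcp_pos: [0.4971, 0.1931, 0.1436]
tool_rot: [-0.607, 0.362, -0.362, 0.607]
force: [0.4, -1.9, 0.9]
width: 0.158
t 6.05 head -61.64 tcp [0.4971 0.1931 0.1436] F [ 0.42 -1.94  0.93] Ftool [ 1.9  -0.93 -0.55] Tq [ 0.031 -0.171 -0.072] w 0.158
```

```bash
python3 -m handwheel '[{"rotation":[0,-1,0],"translation":[0,0,0],"jaw":5},{"rotation":[0,-2,0],"translation":[0,0,0],"jaw":5}]' 20
python3 st.py
python3 -m handwheel '[{"rotation":[0,-1,0],"translation":[0,0,0],"jaw":5},{"rotation":[0,-2,0],"translation":[0,0,0],"jaw":5}]' 20
python3 st.py
python3 -c "
from h import *
im=eyes.camera('wrist')[:,:,::-1]
cv2.imwrite('pics/w4.png',im)"
```

```text
time_s: 6.22
tcp_pos: [0.497, 0.1931, 0.1436]
tool_rot: [-0.613, 0.351, -0.352, 0.614]
force: [0.5, 0.2, 2.3]
width: 0.157
t 6.22 head -59.61 tcp [0.497  0.1931 0.1436] F [0.45 0.17 2.27] Ftool [ 0.08 -2.27  0.48] Tq [-0.036 -0.167 -0.117] w 0.157
time_s: 6.38
tcp_pos: [0.497, 0.1931, 0.1436]
tool_rot: [-0.619, 0.341, -0.341, 0.62]
force: [-0.1, -0.4, 2.6]
width: 0.158
t 6.38 head -57.60 tcp [0.497  0.1931 0.1436] F [-0.07 -0.38  2.64] Ftool [ 0.28 -2.64 -0.27] Tq [-0.046 -0.057 -0.057] w 0.158
```

View pics/w4.png

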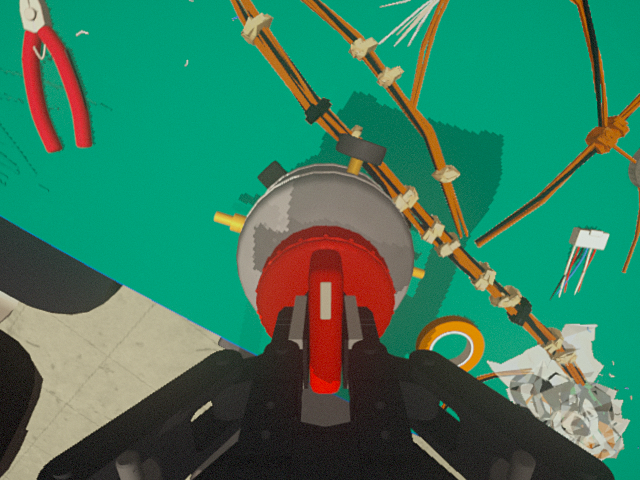

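```bash
python3 -m handwheel '[{"rotation":[0,-1,0],"translation":[0,0,0],"jaw":5},{"rotation":[0,-2,0],"translation":[0,0,0],"jaw":5}]' 20
python3 st.py
python3 -m handwheel '[{"rotation":[0,-1,0],"translation":[0,0,0],"jaw":5},{"rotation":[0,-2,0],"translation":[0,0,0],"jaw":5}]' 20
python3 st.py
```

```text
time_s: 6.6
tcp_pos: [0.4969, 0.1931, 0.1435]
tool_rot: [-0.625, 0.33, -0.33, 0.626]
force: [-0.0, -0.3, 3.5]
width: 0.158
t 6.60 head -55.60 tcp [0.4969 0.1931 0.1435] F [-0.03 -0.27  3.48] Ftool [ 0.21 -3.48 -0.18] Tq [-0.066 -0.081 -0.084] w 0.158
time_s: 6.77
tcp_pos: [0.4969, 0.1932, 0.1435]
tool_rot: [-0.631, 0.319, -0.319, 0.631]
force: [-0.0, -0.4, 4.5]
width: 0.156
t 6.77 head -53.58 tcp [0.4969 0.1932 0.1435] F [-0.02 -0.35  4.48] Ftool [ 0.27 -4.48 -0.23] Tq [-0.06  -0.019 -0.138] w 0.156
```

```bash
python3 -m handwheel '[{"rotation":[0,-1,0],"translation":[0,0,0],"jaw":5},{"rotation":[0,-2,0],"translation":[0,0,0],"jaw":5}]' 20
python3 st.py
```

```text
time_s: 6.93
tcp_pos: [0.4969, 0.1931, 0.1435]
tool_rot: [-0.637, 0.308, -0.308, 0.637]
force: [-0.5, 0.6, 5.0]
width: 0.156
t 6.93 head -51.59 tcp [0.4969 0.1931 0.1435] F [-0.48  0.57  4.97] Ftool [-0.74 -4.97 -0.02] Tq [-0.004  0.042 -0.079] w 0.156
```

```bash
python3 -m handwheel '[{"rotation":[0,-1,0],"translation":[0,0,0],"jaw":5},{"rotation":[0,-2,0],"translation":[0,0,0],"jaw":5}]' 20
python3 st.py
```

```text
time_s: 7.1
tcp_pos: [0.4969, 0.1931, 0.1435]
tool_rot: [-0.642, 0.296, -0.297, 0.642]
force: [0.0, 0.3, 4.9]
width: 0.155
t 7.10 head -49.58 tcp [0.4969 0.1931 0.1435] F [0.03 0.32 4.93] Ftool [-0.23 -4.93  0.23] Tq [-0.032 -0.032 -0.088] w 0.155
```

```bash
python3 -m handwheel '[{"rotation":[0,-1,0],"translation":[0,0,0],"jaw":5},{"rotation":[0,-2,0],"translation":[0,0,0],"jaw":5}]' 20
python3 st.py
```

```text
time_s: 7.27
tcp_pos: [0.4969, 0.1931, 0.1435]
tool_rot: [-0.647, 0.285, -0.285, 0.647]
force: [-0.7, -0.1, 5.1]
width: 0.154
t 7.27 head -47.59 tcp [0.4969 0.1931 0.1435] F [-0.74 -0.15  5.12] Ftool [-0.39 -5.12 -0.64] Tq [-0.001  0.    -0.086] w 0.154
```

```bash
python3 -m handwheel '[{"rotation":[0,-1,0],"translation":[0,0,0],"jaw":5},{"rotation":[0,-2,0],"translation":[0,0,0],"jaw":5}]' 20
python3 st.py
```

```text
time_s: 7.43
tcp_pos: [0.4969, 0.1931, 0.1435]
tool_rot: [-0.652, 0.274, -0.274, 0.652]
force: [0.3, -0.2, 4.5]
width: 0.155
t 7.43 head -45.59 tcp [0.4969 0.1931 0.1435] F [ 0.28 -0.24  4.53] Ftool [ 0.37 -4.53  0.03] Tq [-0.046 -0.014 -0.1  ] w 0.155
```

```bash
python3 -m handwheel '[{"rotation":[0,-1,0],"translation":[0,0,0],"jaw":5},{"rotation":[0,-2,0],"translation":[0,0,0],"jaw":5}]' 20
python3 st.py
```

```text
time_s: 7.6
tcp_pos: [0.4969, 0.1932, 0.1435]
tool_rot: [-0.656, 0.262, -0.263, 0.657]
force: [0.8, -0.6, 4.5]
width: 0.156
t 7.60 head -43.58 tcp [0.4969 0.1932 0.1435] F [ 0.85 -0.61  4.49] Ftool [ 1.03 -4.49  0.15] Tq [ 0.003 -0.102 -0.073] w 0.156
```

```bash
python3 -m handwheel '[{"rotation":[0,-1,0],"translation":[0,0,0],"jaw":5},{"rotation":[0,-2,0],"translation":[0,0,0],"jaw":5}]' 20
python3 st.py
```

```text
time_s: 7.77
tcp_pos: [0.4969, 0.1932, 0.1435]
tool_rot: [-0.661, 0.251, -0.251, 0.661]
force: [0.0, -0.1, 5.7]
width: 0.155
t 7.77 head -41.58 tcp [0.4969 0.1932 0.1435] F [ 0.04 -0.08  5.69] Ftool [ 0.09 -5.69 -0.04] Tq [ 0.011 -0.063 -0.091] w 0.155
```

```bash
python3 -m handwheel '[{"rotation":[0,-1,0],"translation":[0,0,0],"jaw":5},{"rotation":[0,-2,0],"translation":[0,0,0],"jaw":5}]' 20
python3 st.py
```

```text
time_s: 7.93
tcp_pos: [0.4969, 0.1932, 0.1435]
tool_rot: [-0.665, 0.239, -0.24, 0.665]
force: [-0.2, -1.1, 5.6]
width: 0.158
t 7.93 head -39.58 tcp [0.4969 0.1932 0.1435] F [-0.19 -1.14  5.64] Ftool [ 0.58 -5.64 -1.  ] Tq [ 0.002 -0.027 -0.173] w 0.158
```

```bash
python3 -m handwheel '[{"rotation":[0,-1,0],"translation":[0,0,0],"jaw":5}]' 20
python3 st.py
```

```text
time_s: 8.02
tcp_pos: [0.4969, 0.1932, 0.1435]
tool_rot: [-0.667, 0.234, -0.234, 0.668]
force: [0.2, 0.2, 5.8]
width: 0.156
t 8.02 head -38.58 tcp [0.4969 0.1932 0.1435] F [0.17 0.17 5.77] Ftool [ 0.03 -5.77  0.24] Tq [-0.022 -0.099 -0.091] w 0.156
```

```bash
python3 -m handwheel '[{"rotation":[0,-1,0],"translation":[0,0,0],"jaw":5}]' 20
python3 st.py
```

```text
time_s: 8.1
tcp_pos: [0.4969, 0.1932, 0.1435]
tool_rot: [-0.669, 0.228, -0.228, 0.67]
force: [0.8, 0.6, 4.7]
width: 0.152
t 8.10 head -37.59 tcp [0.4969 0.1932 0.1435] F [0.76 0.63 4.71] Ftool [ 0.22 -4.71  0.96] Tq [-0.052  0.015 -0.1  ] w 0.152
```

```bash
python3 -m handwheel '[{"rotation":[0,-1,0],"translation":[0,0,0],"jaw":5},{"rotation":[0,-1.5,0],"translation":[0,0,0],"jaw":5}]' 20
python3 st.py
```

```text
time_s: 8.27
tcp_pos: [0.4969, 0.1932, 0.1435]
tool_rot: [-0.672, 0.219, -0.219, 0.672]
force: [-0.2, -0.7, 5.2]
width: 0.161
t 8.27 head -36.08 tcp [0.4969 0.1932 0.1435] F [-0.18 -0.7   5.22] Ftool [ 0.27 -5.22 -0.67] Tq [ 0.003 -0.085 -0.12 ] w 0.161
```

```bash
python3 -m handwheel '[{"rotation":[0,-1,0],"translation":[0,0,0],"jaw":5}]' 20
python3 st.py; python3 -c "
from h import *
im=eyes.camera('wrist')[:,:,::-1]
cv2.imwrite('pics/w5.png',im[150:450,150:550])"
```

```text
time_s: 8.35
tcp_pos: [0.497, 0.1931, 0.1435]
tool_rot: [-0.674, 0.213, -0.213, 0.674]
force: [0.7, 0.0, 4.6]
width: 0.154
t 8.35 head -35.12 tcp [0.497  0.1931 0.1435] F [0.68 0.05 4.59] Ftool [ 0.53 -4.59  0.44] Tq [-0.006 -0.153 -0.249] w 0.154
```

View pics/w5.png

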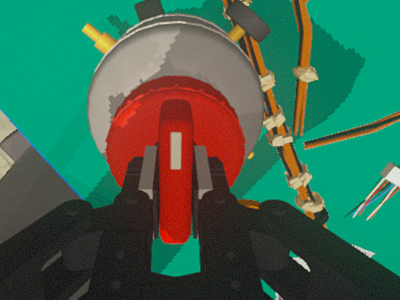

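```bash
python3 st.py; python3 -m handwheel '[{"rotation":[0,-0.5,0],"translation":[0,0,0],"jaw":5}]' 20
python3 st.py
```

```text
t 8.40 head -35.05 tcp [0.497  0.1932 0.1435] F [ 1.02 -1.03  5.02] Ftool [ 1.43 -5.02 -0.26] Tq [ 0.036 -0.115 -0.222] w 0.159
time_s: 8.48
tcp_pos: [0.497, 0.1932, 0.1435]
tool_rot: [-0.675, 0.211, -0.211, 0.675]
force: [0.1, -0.4, 3.9]
width: 0.16
t 8.48 head -34.67 tcp [0.497  0.1932 0.1435] F [ 0.05 -0.35  3.94] Ftool [ 0.25 -3.94 -0.26] Tq [ 0.005 -0.177 -0.33 ] w 0.16
```

```bash
python3 -m handwheel '[{"rotation":[0,1,0],"translation":[0,0,0],"jaw":5},{"rotation":[0,1,0],"translation":[0,0.001,0],"jaw":5},{"rotation":[0,1,0],"translation":[0,0.002,0],"jaw":5}]' 40
python3 st.py
```

```text
time_s: 8.73
tcp_pos: [0.497, 0.1932, 0.142]
tool_rot: [-0.673, 0.216, -0.217, 0.673]
force: [-2.0, -0.7, 9.0]
width: 0.158
t 8.73 head -35.66 tcp [0.497  0.1932 0.142 ] F [-1.96 -0.68  8.98] Ftool [-1.19 -8.98 -1.69] Tq [-0.088  0.133 -0.027] w 0.158
```

```bash
python3 -m handwheel '[{"rotation":[0,0,0],"translation":[0,0.001,0],"jaw":5},{"rotation":[0,0,0],"translation":[0,0.002,0],"jaw":5}]' 40
python3 st.py
```

```text
time_s: 8.9
tcp_pos: [0.497, 0.1932, 0.14]
tool_rot: [-0.673, 0.216, -0.217, 0.673]
force: [-0.9, -0.6, 7.5]
width: 0.153
t 8.90 head -35.65 tcp [0.497  0.1932 0.14  ] F [-0.92 -0.63  7.47] Ftool [-0.38 -7.47 -1.04] Tq [-0.146  0.097 -0.013] w 0.153
```

```bash
python3 -m handwheel '[{"rotation":[0,0,0],"translation":[0,0.001,0],"jaw":5},{"rotation":[0,0,0],"translation":[0,0.002,0],"jaw":5}]' 40
python3 st.py; python3 -c "
from h import *
im=eyes.camera('wrist')[:,:,::-1]
cv2.imwrite('pics/w6.png',im[150:450,150:550])"
```

```text
time_s: 9.07
tcp_pos: [0.497, 0.1932, 0.1381]
tool_rot: [-0.673, 0.216, -0.217, 0.673]
force: [-1.1, -0.6, 8.7]
width: 0.157
t 9.07 head -35.65 tcp [0.497  0.1932 0.1381] F [-1.14 -0.57  8.68] Ftool [-0.59 -8.68 -1.12] Tq [-0.063  0.194  0.049] w 0.157
```

View pics/w6.png

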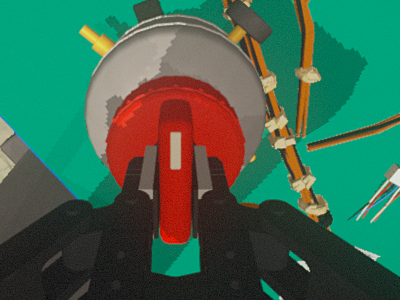

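```bash
python3 -m handwheel '[{"rotation":[0,0,0],"translation":[0,0,0],"jaw":5},{"rotation":[0,-1,0],"translation":[0,0,0],"jaw":5},{"rotation":[0,-2,0],"translation":[0,0,0],"jaw":5}]' 30
python3 st.py
```

```text
time_s: 9.37
tcp_pos: [0.4971, 0.1932, 0.1382]
tool_rot: [-0.677, 0.204, -0.205, 0.677]
force: [-0.9, -0.2, 8.9]
width: 0.152
t 9.37 head -33.62 tcp [0.4971 0.1932 0.1382] F [-0.86 -0.19  8.89] Ftool [-0.61 -8.89 -0.62] Tq [-0.099  0.125 -0.117] w 0.152
```

```bash
python3 -m handwheel '[{"rotation":[0,-1,0],"translation":[0,0,0],"jaw":5},{"rotation":[0,-2,0],"translation":[0,0,0],"jaw":5}]' 30
python3 st.py
```

```text
time_s: 9.53
tcp_pos: [0.4972, 0.1932, 0.1383]
tool_rot: [-0.68, 0.192, -0.193, 0.681]
force: [-0.5, -1.1, 9.5]
width: 0.152
t 9.53 head -31.61 tcp [0.4972 0.1932 0.1383] F [-0.53 -1.09  9.46] Ftool [ 0.13 -9.46 -1.2 ] Tq [-0.103  0.105 -0.117] w 0.152
```

Past the stop, with only friction. Continue.

```bash
python3 -m handwheel '[{"rotation":[0,-1.5,0],"translation":[0,0,0],"jaw":5},{"rotation":[0,-3,0],"translation":[0,0,0],"jaw":5},{"rotation":[0,-4.5,0],"translation":[0,0,0],"jaw":5},{"rotation":[0,-6,0],"translation":[0,0,0],"jaw":5}]' 30
python3 st.py
```

```text
time_s: 9.87
tcp_pos: [0.4973, 0.1933, 0.1383]
tool_rot: [-0.689, 0.156, -0.157, 0.69]
force: [0.1, -1.2, 8.0]
width: 0.156
t 9.87 head -25.59 tcp [0.4973 0.1933 0.1383] F [ 0.08 -1.19  8.04] Ftool [ 0.6  -8.04 -1.03] Tq [-0.028 -0.044 -0.064] w 0.156
```

```bash
python3 -m handwheel '[{"rotation":[0,-1.5,0],"translation":[0,0,0],"jaw":5},{"rotation":[0,-3,0],"translation":[0,0,0],"jaw":5},{"rotation":[0,-4.5,0],"translation":[0,0,0],"jaw":5},{"rotation":[0,-6,0],"translation":[0,0,0],"jaw":5},{"rotation":[0,-7.5,0],"translation":[0,0,0],"jaw":5},{"rotation":[0,-9,0],"translation":[0,0,0],"jaw":5}]' 30
python3 st.py; python3 -c "
from h import *
im=eyes.camera('wrist')[:,:,::-1]
cv2.imwrite('pics/w7.png',im[150:450,150:550])"
```

```text
time_s: 10.37
tcp_pos: [0.4973, 0.1933, 0.1384]
tool_rot: [-0.699, 0.101, -0.103, 0.7]
force: [-0.3, 0.0, 8.9]
width: 0.153
t 10.37 head -16.59 tcp [0.4973 0.1933 0.1384] F [-0.27  0.    8.93] Ftool [-0.24 -8.93 -0.06] Tq [-0.022 -0.005 -0.036] w 0.153
```

View pics/w7.png

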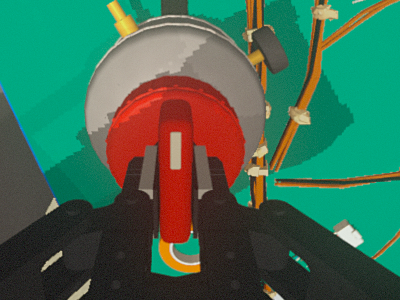

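Wing still follows the gripper (vertical in the image, pads at the same place on it). Continue slowly to the second stop, with light grip.

```bash
python3 -m handwheel '[{"rotation":[0,-1.5,0],"translation":[0,0,0],"jaw":5},{"rotation":[0,-3,0],"translation":[0,0,0],"jaw":5},{"rotation":[0,-4.5,0],"translation":[0,0,0],"jaw":5},{"rotation":[0,-6,0],"translation":[0,0,0],"jaw":5},{"rotation":[0,-7.5,0],"translation":[0,0,0],"jaw":5}]' 25
python3 st.py
```

```text
time_s: 10.83
tcp_pos: [0.4973, 0.1933, 0.1384]
tool_rot: [-0.705, 0.055, -0.057, 0.705]
force: [1.0, -0.7, 8.8]
width: 0.153
t 10.83 head -9.09 tcp [0.4973 0.1933 0.1384] F [ 1.04 -0.73  8.82] Ftool [ 1.16 -8.82 -0.54] Tq [-0.001 -0.061 -0.159] w 0.153
```

```bash
python3 -m handwheel '[{"rotation":[0,-1,0],"translation":[0,0,0],"jaw":5},{"rotation":[0,-2,0],"translation":[0,0,0],"jaw":5}]' 25
python3 st.py
```

```text
time_s: 11.0
tcp_pos: [0.4973, 0.1933, 0.1384]
tool_rot: [-0.705, 0.043, -0.045, 0.706]
force: [-0.2, -0.3, 7.9]
width: 0.155
t 11.00 head -7.11 tcp [0.4973 0.1933 0.1384] F [-0.17 -0.32  7.86] Ftool [-0.12 -7.86 -0.33] Tq [ 0.029 -0.038 -0.036] w 0.155
```

```bash
python3 -m handwheel '[{"rotation":[0,-1,0],"translation":[0,0,0],"jaw":5},{"rotation":[0,-2,0],"translation":[0,0,0],"jaw":5}]' 20
python3 st.py
```

```text
time_s: 11.17
tcp_pos: [0.4973, 0.1933, 0.1384]
tool_rot: [-0.706, 0.031, -0.032, 0.707]
force: [-0.4, 0.3, 8.2]
width: 0.153
t 11.17 head -5.11 tcp [0.4973 0.1933 0.1384] F [-0.36  0.28  8.18] Ftool [-0.37 -8.18  0.26] Tq [ 0.018 -0.02  -0.077] w 0.153
```

```bash
python3 -m handwheel '[{"rotation":[0,-1,0],"translation":[0,0,0],"jaw":5}]' 20
python3 st.py
```

```text
time_s: 11.25
tcp_pos: [0.4974, 0.1934, 0.1384]
tool_rot: [-0.706, 0.025, -0.026, 0.707]
force: [-0.0, 0.9, 8.6]
width: 0.156
t 11.25 head -4.11 tcp [0.4974 0.1934 0.1384] F [-0.02  0.88  8.57] Ftool [-0.07 -8.57  0.89] Tq [ 0.035 -0.076 -0.151] w 0.156
```

```bash
python3 -m handwheel '[{"rotation":[0,-0.5,0],"translation":[0,0,0],"jaw":5}]' 20
python3 st.py
```

```text
time_s: 11.33
tcp_pos: [0.4973, 0.1933, 0.1384]
tool_rot: [-0.706, 0.022, -0.023, 0.707]
force: [-0.1, 0.6, 8.7]
width: 0.15
t 11.33 head -3.61 tcp [0.4973 0.1933 0.1384] F [-0.1   0.59  8.72] Ftool [-0.12 -8.72  0.59] Tq [ 0.073 -0.023 -0.134] w 0.15
```

```bash
python3 -m handwheel '[{"rotation":[0,-0.7,0],"translation":[0,0,0],"jaw":5}]' 20
python3 st.py
```

```text
time_s: 11.42
tcp_pos: [0.4973, 0.1934, 0.1384]
tool_rot: [-0.707, 0.018, -0.019, 0.707]
force: [0.0, 0.5, 7.8]
width: 0.153
t 11.42 head -2.95 tcp [0.4973 0.1934 0.1384] F [0.05 0.53 7.79] Ftool [ 0.04 -7.79  0.54] Tq [ 0.102 -0.005 -0.292] w 0.153
```

```bash
python3 -m handwheel '[{"rotation":[0,0.3,0],"translation":[0,-0.002,0],"jaw":5},{"rotation":[0,0.3,0],"translation":[0,-0.004,0],"jaw":5},{"rotation":[0,0.3,0],"translation":[0,-0.006,0],"jaw":5}]' 30
python3 st.py
```

```text
time_s: 11.67
tcp_pos: [0.4972, 0.1933, 0.1436]
tool_rot: [-0.707, 0.02, -0.021, 0.707]
force: [4.1, 2.1, 3.9]
width: 0.156
t 11.67 head -3.27 tcp [0.4972 0.1933 0.1436] F [4.07 2.06 3.92] Ftool [ 3.95 -3.91  2.29] Tq [ 0.301 -0.643 -0.171] w 0.156
```

```bash
python3 -m handwheel '[{"rotation":[0,0,0],"translation":[0,-0.001,0],"jaw":5},{"rotation":[0,0,0],"translation":[0,-0.002,0],"jaw":5}]' 30
python3 st.py
```

```text
time_s: 11.83
tcp_pos: [0.4972, 0.1933, 0.1454]
tool_rot: [-0.707, 0.02, -0.021, 0.707]
force: [4.1, 1.4, 1.9]
width: 0.152
t 11.83 head -3.28 tcp [0.4972 0.1933 0.1454] F [4.07 1.41 1.93] Ftool [ 3.99 -1.92  1.65] Tq [ 0.361 -0.909 -0.123] w 0.152
```

```bash
python3 -m handwheel '[{"rotation":[0,0,0],"translation":[0.0004,-0.001,0],"jaw":5},{"rotation":[0,0,0],"translation":[0.0004,-0.002,0],"jaw":5}]' 30
python3 st.py; python3 -c "
from h import *
im=eyes.camera('wrist')[:,:,::-1]
cv2.imwrite('pics/w8.png',im[150:450,150:550])"
```

```text
time_s: 12.0
tcp_pos: [0.4972, 0.1933, 0.1471]
tool_rot: [-0.707, 0.02, -0.02, 0.707]
force: [4.0, 3.9, 1.7]
width: 0.156
t 12.00 head -3.28 tcp [0.4972 0.1933 0.1471] F [4.   3.95 1.72] Ftool [ 3.76 -1.72  4.17] Tq [ 0.531 -0.855 -0.082] w 0.156
```

View pics/w8.png

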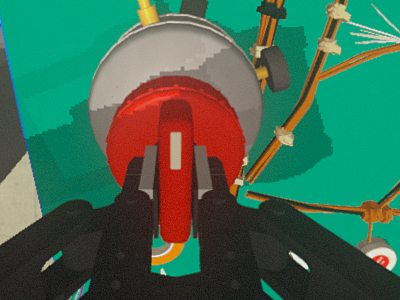

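```bash
python3 -m handwheel '[{"rotation":[0,0,0],"translation":[0.0004,-0.001,0.0006],"jaw":5},{"rotation":[0,0,0],"translation":[0.0004,-0.002,0.0006],"jaw":5},{"rotation":[0,0,0],"translation":[0.0004,-0.002,0.0006],"jaw":5}]' 30
python3 st.py
```

```text
time_s: 12.3
tcp_pos: [0.4972, 0.1934, 0.1485]
tool_rot: [0.707, -0.021, 0.02, -0.707]
force: [2.4, 1.6, -1.1]
width: 0.156
t 12.30 head -3.29 tcp [0.4972 0.1934 0.1485] F [ 2.41  1.63 -1.09] Ftool [2.31 1.09 1.77] Tq [ 0.143 -0.543 -0.103] w 0.156
```

```bash
python3 -m handwheel '[{"rotation":[0,0,0],"translation":[0,0,0],"jaw":5},{"rotation":[0,0,0],"translation":[0,-0.002,0],"jaw":5},{"rotation":[0,0,0],"translation":[0,-0.004,0],"jaw":5},{"rotation":[0,0,0],"translation":[0,-0.006,0],"jaw":5}]' 40
python3 st.py
```

```text
time_s: 12.63
tcp_pos: [0.4971, 0.1934, 0.1551]
tool_rot: [0.707, -0.021, 0.02, -0.707]
force: [-0.6, 0.2, -1.5]
width: 0.155
t 12.63 head -3.28 tcp [0.4971 0.1934 0.1551] F [-0.59  0.2  -1.55] Ftool [-0.6   1.55  0.17] Tq [0.022 0.025 0.038] w 0.155
```

Free-moving, carrying only the cap's weight. Lift clear.

```bash
python3 -m handwheel '[{"rotation":[0,0,0],"translation":[0,-0.003,0],"jaw":5},{"rotation":[0,0,0],"translation":[0,-0.008,0],"jaw":5},{"rotation":[0,0,0],"translation":[0,-0.013,0],"jaw":5},{"rotation":[0,0,0],"translation":[0,-0.02,0],"jaw":5},{"rotation":[0,0,0],"translation":[0,-0.03,0],"jaw":5},{"rotation":[0,0,0],"translation":[0,-0.05,0],"jaw":5},{"rotation":[0,0,0],"translation":[0,-0.065,0],"jaw":5},{"rotation":[0,0,0],"translation":[0,-0.065,0],"jaw":5}]' 50
python3 st.py; python3 -c "
from h import *
im=eyes.camera('wrist')[:,:,::-1]
cv2.imwrite('pics/w9.png',im)"
```

```text
time_s: 13.3
tcp_pos: [0.499, 0.1941, 0.2251]
tool_rot: [-0.706, 0.018, -0.023, 0.708]
force: [1.5, -0.3, -0.8]
width: 0.151
t 13.30 head -3.28 tcp [0.499  0.1941 0.2251] F [ 1.52 -0.32 -0.84] Ftool [ 1.53  0.85 -0.23] Tq [ 0.024 -0.004  0.002] w 0.151
```

View pics/w9.png

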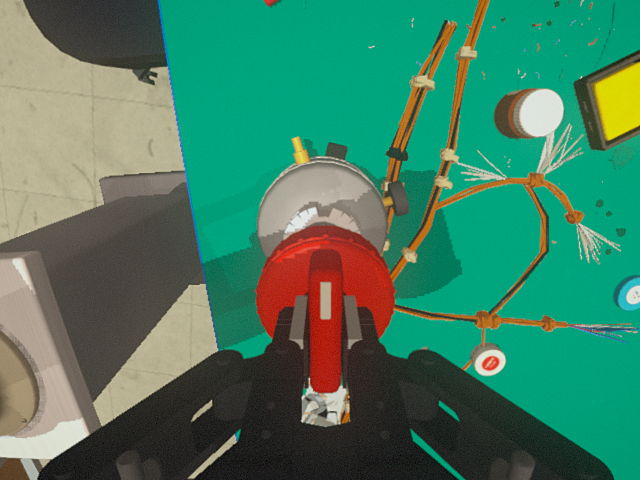

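```bash
python3 -m handwheel '[{"rotation":[0,0,0],"translation":[0.001,0,-0.01],"jaw":5},{"rotation":[0,0,0],"translation":[0.003,0,-0.03],"jaw":5},{"rotation":[0,0,0],"translation":[0.005,0,-0.06],"jaw":5},{"rotation":[0,0,0],"translation":[0.008,0,-0.095],"jaw":5},{"rotation":[0,0,0],"translation":[0.012,0,-0.13],"jaw":5},{"rotation":[0,0,0],"translation":[0.015,0,-0.165],"jaw":5},{"rotation":[0,0,0],"translation":[0.018,0,-0.2],"jaw":5},{"rotation":[0,0,0],"translation":[0.021,0,-0.235],"jaw":5},{"rotation":[0,0,0],"translation":[0.024,0,-0.27],"jaw":5},{"rotation":[0,0,0],"translation":[0.027,0,-0.305],"jaw":5},{"rotation":[0,0,0],"translation":[0.03,0,-0.34],"jaw":5},{"rotation":[0,0,0],"translation":[0.033,0,-0.375],"jaw":5}]' 50
python3 st.py
```

```text
time_s: 14.35
tcp_pos: [0.5079, -0.1848, 0.2188]
tool_rot: [-0.707, 0.021, -0.02, 0.707]
force: [1.0, -0.7, -1.3]
width: 0.151
t 14.35 head -3.31 tcp [ 0.5079 -0.1848  0.2188] F [ 0.99 -0.7  -1.3 ] Ftool [ 1.03  1.29 -0.65] Tq [ 0.055 -0.007  0.005] w 0.151
```

```bash
python3 -m handwheel '[{"rotation":[0,0,0],"translation":[0.003,0,-0.035],"jaw":5},{"rotation":[0,0,0],"translation":[0.006,0,-0.07],"jaw":5},{"rotation":[0,0,0],"translation":[0.009,0,-0.105],"jaw":5},{"rotation":[0,0,0],"translation":[0.012,0,-0.14],"jaw":5},{"rotation":[0,0,0],"translation":[0.015,0,-0.175],"jaw":5},{"rotation":[0,0,0],"translation":[0.018,0,-0.205],"jaw":5},{"rotation":[0,0,0],"translation":[0.02,0,-0.225],"jaw":5},{"rotation":[0,0,0],"translation":[0.02,0,-0.235],"jaw":5},{"rotation":[0,0,0],"translation":[0.02,0,-0.235],"jaw":5},{"rotation":[0,0,0],"translation":[0.02,0,-0.235],"jaw":5}]' 50
python3 st.py; python3 -c "
from h import *
o=bot.get_obs();np.savez('o10.npz',tool_rot=o['tool_rot'],tcp_pos=o['tcp_pos'])
im=eyes.camera('wrist')[:,:,::-1]
cv2.imwrite('pics/w10.png',im)"
```

```text
time_s: 15.18
tcp_pos: [0.5152, -0.418, 0.2192]
tool_rot: [-0.706, 0.021, -0.02, 0.707]
force: [0.7, 0.9, -0.8]
width: 0.145
t 15.18 head -3.31 tcp [ 0.5152 -0.418   0.2192] F [ 0.65  0.89 -0.76] Ftool [0.6  0.76 0.92] Tq [-0.008 -0.013  0.006] w 0.145
```

View pics/w10.png

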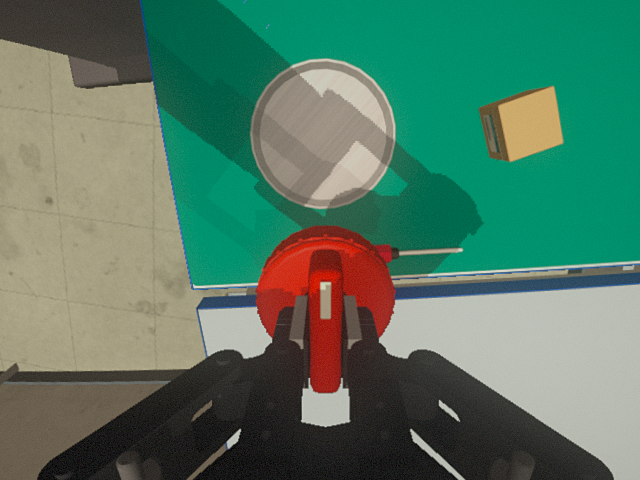

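```bash
python3 - <<'E'
from h import *
o=dict(np.load('o10.npz'))
im=cv2.imread('pics/w10.png');hsv=cv2.cvtColor(im,cv2.COLOR_BGR2HSV)
m=(hsv[...,1]<90).astype(np.uint8);m[:,:235]=0;m[:,410:]=0;m[225:]=0
nn,l,s,ce=cv2.connectedComponentsWithStats(m);i=1+s[1:,4].argmax();print(s[i])
ct=cv2.findContours((l==i).astype(np.uint8),0,1)[0][0][:,0].astype(float)
p=plane("wrist",cv2.convexHull(ct.astype(np.float32))[:,0],.01,o)[:,:2].astype(np.float32)
print(cv2.fitEllipse(p),cv2.minEnclosingCircle(p))
a=plane("wrist",[(251,133),(395,133),(322,59),(322,208)],.01,o);print(a,a.mean(0))
E
```

```text
[  250    58   146   151 17225]
((0.5171787142753601, -0.34367114305496216), (0.13603036105632782, 0.13640685379505157), 172.93350219726562) ((0.5172329545021057, -0.34364011883735657), 0.06844335794448853)
[[ 0.45073479 -0.33567665  0.01      ]
 [ 0.58490535 -0.34338381  0.01      ]
 [ 0.52069041 -0.27647795  0.01      ]
 [ 0.51265037 -0.41107581  0.01      ]] [ 0.51724523 -0.34165356  0.01      ]
```

```bash
python3 -m handwheel '[{"rotation":[0,0,0],"translation":[-0.001,0,0.02],"jaw":5},{"rotation":[0,0,0],"translation":[-0.002,0,0.045],"jaw":5},{"rotation":[0,0,0],"translation":[-0.0033,0.01,0.065],"jaw":5},{"rotation":[0,0,0],"translation":[-0.0033,0.035,0.0725],"jaw":5},{"rotation":[0,0,0],"translation":[-0.0033,0.07,0.0725],"jaw":5},{"rotation":[0,0,0],"translation":[-0.0033,0.1,0.0725],"jaw":5},{"rotation":[0,0,0],"translation":[-0.0033,0.125,0.0725],"jaw":5},{"rotation":[0,0,0],"translation":[-0.0033,0.14,0.0725],"jaw":5},{"rotation":[0,0,0],"translation":[-0.0033,0.145,0.0725],"jaw":5},{"rotation":[0,0,0],"translation":[-0.0033,0.145,0.0725],"jaw":5},{"rotation":[0,0,0],"translation":[-0.0033,0.145,0.0725],"jaw":5}]' 50
python3 st.py; python3 -c "
from h import *
o=bot.get_obs();r=R.from_quat(o['tool_rot']).as_matrix();print(r)
for n in('wrist','scene'):cv2.imwrite(f'pics/{n}11.png',eyes.camera(n)[:,:,::-1])"
```

```text
time_s: 16.15
tcp_pos: [0.5171, -0.3454, 0.0767]
tool_rot: [0.707, -0.019, 0.02, -0.707]
force: [0.4, -1.1, -0.4]
width: 0.148
t 16.15 head -3.23 tcp [ 0.5171 -0.3454  0.0767] F [ 0.38 -1.07 -0.44] Ftool [ 0.44  0.44 -1.05] Tq [-0.002  0.019  0.039] w 0.148
[[ 9.98411465e-01  1.50548739e-03  5.63229952e-02]
 [-5.63216426e-02 -9.26225348e-04  9.98412247e-01]
 [ 1.55526484e-03 -9.99998438e-01 -8.39962484e-04]]
```

View pics/wrist11.png

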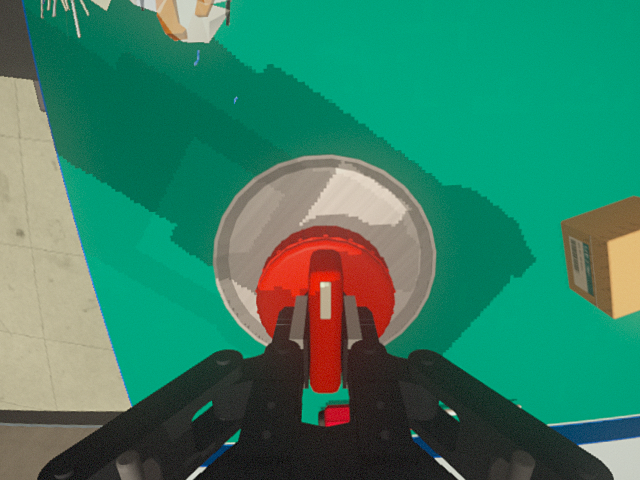

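```bash
python3 -m handwheel '[{"rotation":[0,0,0],"translation":[0,0.006,0],"jaw":5},{"rotation":[0,0,0],"translation":[0,0.014,0],"jaw":5},{"rotation":[0,0,0],"translation":[0,0.02,0],"jaw":5},{"rotation":[0,0,0],"translation":[0,0.024,0],"jaw":5},{"rotation":[0,0,0],"translation":[0,0.025,0],"jaw":5},{"rotation":[0,0,0],"translation":[0,0.025,0],"jaw":5}]' 40
python3 st.py
```

```text
time_s: 16.75
tcp_pos: [0.5161, -0.3456, 0.0495]
tool_rot: [-0.706, 0.021, -0.02, 0.707]
force: [-0.3, -0.0, -0.3]
width: 0.147
t 16.75 head -3.29 tcp [ 0.5161 -0.3456  0.0495] F [-0.32 -0.02 -0.32] Ftool [-0.32  0.32 -0.04] Tq [-0.067  0.016 -0.016] w 0.147
```

```bash
python3 -m handwheel '[{"rotation":[0,0,0],"translation":[0,0.001,0],"jaw":5},{"rotation":[0,0,0],"translation":[0,0.0015,0],"jaw":5}]' 40
python3 st.py
```

```text
time_s: 16.92
tcp_pos: [0.5166, -0.346, 0.049]
tool_rot: [0.707, -0.02, 0.02, -0.707]
force: [-0.1, -0.8, -0.9]
width: 0.154
t 16.92 head -3.29 tcp [ 0.5166 -0.346   0.049 ] F [-0.11 -0.81 -0.94] Ftool [-0.06  0.94 -0.81] Tq [ 0.021  0.012 -0.006] w 0.154
```

```bash
python3 -m handwheel '[{"rotation":[0,0,0],"translation":[0,0.0008,0],"jaw":5},{"rotation":[0,0,0],"translation":[0,0.0008,0],"jaw":5}]' 40
python3 st.py
```

```text
time_s: 17.08
tcp_pos: [0.5165, -0.3458, 0.048]
tool_rot: [-0.707, 0.02, -0.02, 0.707]
force: [-0.3, -1.0, -1.6]
width: 0.154
t 17.08 head -3.29 tcp [ 0.5165 -0.3458  0.048 ] F [-0.26 -1.02 -1.56] Ftool [-0.2   1.56 -1.03] Tq [ 0.014 -0.042  0.012] w 0.154
```

```bash
python3 -m handwheel '[{"rotation":[0,0,0],"translation":[0,0.0008,0],"jaw":5},{"rotation":[0,0,0],"translation":[0,0.0008,0],"jaw":5}]' 40
python3 st.py
```

```text
time_s: 17.25
tcp_pos: [0.5164, -0.3458, 0.0471]
tool_rot: [-0.707, 0.02, -0.02, 0.707]
force: [0.1, -0.1, -0.9]
width: 0.153
t 17.25 head -3.29 tcp [ 0.5164 -0.3458  0.0471] F [ 0.06 -0.08 -0.88] Ftool [ 0.06  0.88 -0.08] Tq [-0.079  0.018  0.016] w 0.153
```

```bash
python3 -m handwheel '[{"rotation":[0,0,0],"translation":[0,0.0006,0],"jaw":5},{"rotation":[0,0,0],"translation":[0,0.0006,0],"jaw":5}]' 40
python3 st.py
```

```text
time_s: 17.42
tcp_pos: [0.5165, -0.3459, 0.0467]
tool_rot: [0.707, -0.02, 0.02, -0.707]
force: [0.7, -0.4, -1.0]
width: 0.149
t 17.42 head -3.29 tcp [ 0.5165 -0.3459  0.0467] F [ 0.66 -0.35 -1.02] Ftool [ 0.67  1.02 -0.31] Tq [-0.037  0.009 -0.006] w 0.149
```

```bash
python3 -m handwheel '[{"rotation":[0,0,0],"translation":[0,0.0006,0],"jaw":5},{"rotation":[0,0,0],"translation":[0,0.0006,0],"jaw":5}]' 40
python3 st.py
```

```text
time_s: 17.58
tcp_pos: [0.5165, -0.3459, 0.0466]
tool_rot: [0.707, -0.02, 0.02, -0.707]
force: [-1.8, 0.5, 3.8]
width: 0.148
t 17.58 head -3.29 tcp [ 0.5165 -0.3459  0.0466] F [-1.8   0.52  3.81] Ftool [-1.82 -3.81  0.42] Tq [0.258 0.378 0.018] w 0.148
```

```bash
python3 -m handwheel '[{"rotation":[0,0,0],"translation":[0,0,0],"jaw":5},{"rotation":[0,0,0],"translation":[0,0,0],"jaw":17},{"rotation":[0,0,0],"translation":[0,0,0],"jaw":20},{"rotation":[0,0,0],"translation":[0,0,0],"jaw":26},{"rotation":[0,0,0],"translation":[0,0,0],"jaw":34},{"rotation":[0,0,0],"translation":[0,0,0],"jaw":40},{"rotation":[0,0,0],"translation":[0,0,0],"jaw":40}]' 20
python3 st.py;  python3 -c "
from h import *
for n in('wrist',):cv2.imwrite(f'pics/{n}12.png',eyes.camera(n)[:,:,::-1])"
```

```text
time_s: 18.17
tcp_pos: [0.5165, -0.3458, 0.0458]
tool_rot: [-0.707, 0.02, -0.02, 0.707]
force: [-0.8, -0.1, 0.3]
width: 0.398
t 18.17 head -3.28 tcp [ 0.5165 -0.3458  0.0458] F [-0.82 -0.08  0.29] Ftool [-0.81 -0.29 -0.13] Tq [ 0.028 -0.005  0.059] w 0.398
```

View pics/wrist12.png

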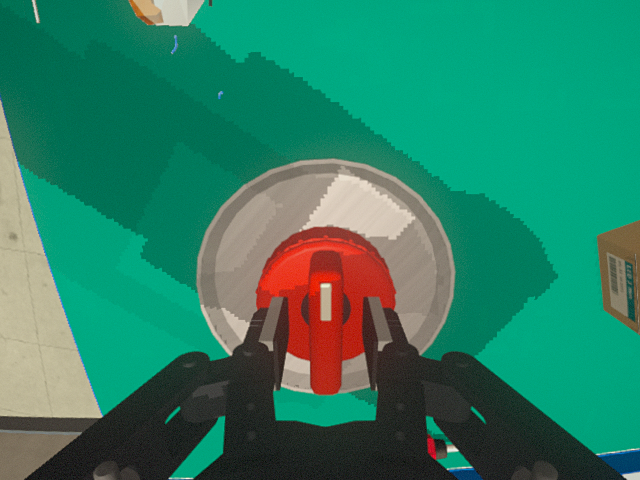

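Cap stands released in the dish, pads clear on both sides. Rise straight up and check.

```bash
python3 -m handwheel '[{"rotation":[0,0,0],"translation":[0,-0.005,0],"jaw":40},{"rotation":[0,0,0],"translation":[0,-0.015,0],"jaw":40},{"rotation":[0,0,0],"translation":[0,-0.04,0],"jaw":40},{"rotation":[0,0,0],"translation":[0,-0.075,0],"jaw":40},{"rotation":[0,0,0],"translation":[0,-0.11,0],"jaw":40},{"rotation":[0,0,0],"translation":[0,-0.14,0],"jaw":40},{"rotation":[0,0,0],"translation":[0,-0.15,0],"jaw":40},{"rotation":[0,0,0],"translation":[0,-0.15,0],"jaw":40},{"rotation":[0,0,0],"translation":[0,-0.15,0],"jaw":40},{"rotation":[0,0,0],"translation":[0,-0.15,0],"jaw":40}]' 20
python3 st.py;  python3 -c "
from h import *
for n in('wrist','scene','top'):cv2.imwrite(f'pics/{n}13.png',eyes.camera(n)[:,:,::-1])"
```

```text
time_s: 19.05
tcp_pos: [0.5158, -0.3453, 0.1937]
tool_rot: [-0.706, 0.021, -0.019, 0.708]
force: [0.6, 0.0, -0.6]
width: 0.398
t 19.05 head -3.29 tcp [ 0.5158 -0.3453  0.1937] F [ 0.61  0.02 -0.63] Ftool [0.61 0.62 0.06] Tq [-0.025  0.012  0.045] w 0.398
```

View pics/wrist13.png

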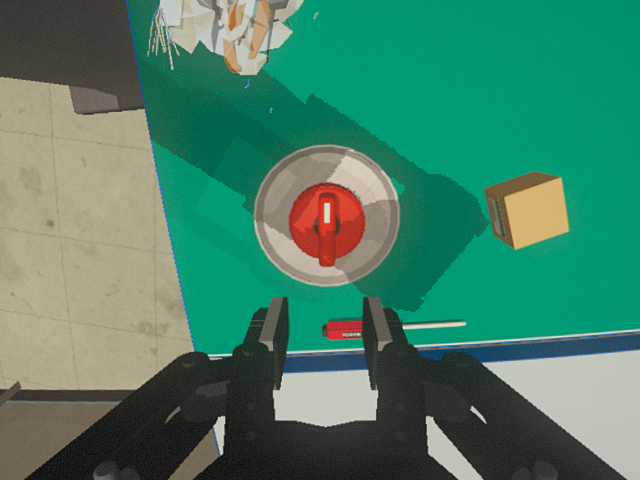

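View pics/scene13.png

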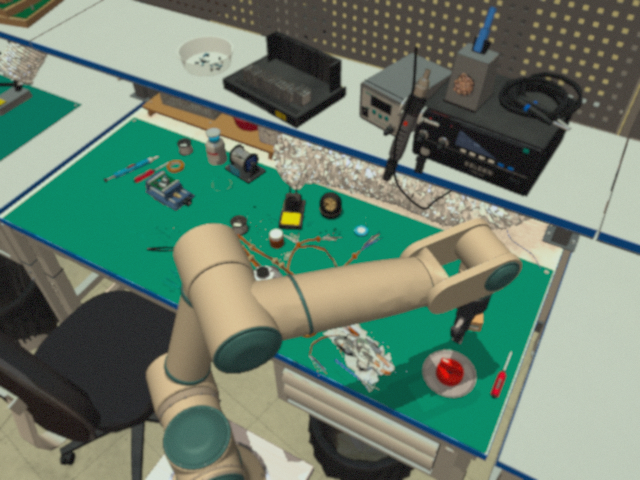

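```bash
python3 -c "
from h import *
from station import sign_off
o=bot.get_obs()
print(plane('wrist',[(327,220)],.027,o),plane('wrist',[(327,215.5)],.01,o))
print(sign_off())"
```

```text
[[ 0.51789779 -0.3397794   0.027     ]] [[ 0.51790918 -0.33998766  0.01      ]]
the job is handed in; nothing more can be done
None
```

The pressure cap is off the pot and standing released, wing up, in the middle of the drip dish. The job was handed in at about 19 s of the 72 s; `sign_off` gives no verdict.

- **First stop:** I turned the cap counter-clockwise by feel with a light grip. The stop came after about 40°, at 0.33 N m against an estimated limit of about 0.5 N m.
- **Press and second stop:** I pressed the cap about 5.4 mm down at some 9 N and turned it on by about 32°. The second stop showed at 0.29 N m. Let up, the cap rose to about 5 mm above its locked height; this was read from the tool height, not measured on the cap.
- **Lift and placing:** It drew up carrying only its own weight and touched down in the dish at about 4 N, at the height predicted. I then opened the fingers and raised the gripper clear.

**Last checks:**
- In the final wrist picture the cap's centre and the dish's centre agree to under 1 mm.
- The wrist force was near zero, and no bystander looked disturbed in the last wrist and scene pictures. I did not measure their positions, and the arm hid some of the bench.

**Disagreements:**
- The top and wrist cameras differed by 5 to 7 mm on the cap and about 4 mm on the dish. I used a blend of the two wrist views for the cap, and of all three cameras for the dish.
- While the cap sprang up there was a sideways force of up to about 6 N, which I eased by small shifts.

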